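Close the full carton of reagent bottles

TASK

Close the open carton that is packed with amber bottles: fold its narrow flap down flat first, then fold its wide flap down flat over it. Leave the empty carton where it stands.

Things in the scene. Friction and masses are not known exactly. Their poses are not given: they have to be found in the camera images.
- carton: The full carton, brown cardboard, 190 (x) by 140 (y) by 110 mm high, six amber bottles inside below the rim. Heavy: it does not shift. Upright, at any yaw. Origin: centre of its underside, z up. Two stiff top flaps stand open, creased along its long sides: the narrow flap on the +y side, the wide one on the -y side. Folded flat, their upper faces are 114 (narrow) and 118 mm (wide) above the bench.
- narrow_flap (a joint): Angle (rad) of the full carton's narrow flap: 0 = folded flat, 1.57 = upright, more = leaning outward (stop at 2.0); starts 1.3 to 1.8. Rigid board 186 mm along carton x, 60 mm from crease to free edge, 4 mm thick, on the outer (upper when flat) side of its crease, the line y = +70, z = 110 mm in the carton's frame. Turns with a light push (1 to 2 N) and stays where left.
- wide_flap (a joint): Angle (rad) of the full carton's wide flap: 0 = folded flat over the narrow one, 1.57 = upright, more = leaning outward (stop at 2.0); starts 1.4 to 1.8. Rigid board 186 mm along carton x, 134 mm from crease to free edge, 4 mm thick, on the outer (upper when flat) side of its crease, the line y = -70, z = 114 mm in the carton's frame. Turns with a light push (about 1 N) and stays where left.
- empty_carton: A bystander: a light loose carton of the same board, size and shape with nothing in it, its narrow (+y) and wide (-y) flaps fixed open, up to 250 mm above the bench. Origin: centre of its underside, z up. Its centre is at least 0.3 m from the full carton's. The other loose things close to the cartons are lower than 100 mm; taller ones stand farther to the sides.
There are look-alikes about, which are no part of the job. Leave any turquoise or yellow look-alike of the carton alone.

How it is judged:
By the outcome, as a careful person would: the job done as asked, in the order asked, and still so for the second after the job is handed in, with the robot touching nothing.
It also fails if it takes over 43 s, if anything falls off the work surface, if the arm or the gripper's body presses on something with over 40 N, if the wrist force passes 120 N, or if a joint passes its speed limit or range.

ROBOT

A 6-joint arm with a two-finger parallel gripper is mounted at the origin on the work surface. World frame = base frame: x ahead of the robot, y to its left, z up, the work surface at z = 0. Lengths are in m, angles in rad, forces in N, time in s.
With the tool pointing down it reaches from about 0.25 to 0.725 m from the base axis. Payload 4 kg.
Tool frame: the origin (TCP) lies on the centre line of the jaws, within the pads' length; the fingertips stand 8 mm ahead of it and the grasp point (between the pads) lies 11 mm behind it; z points along the fingers, y is the line along which they close (so a half turn about z gives the same grasp; the last joint's range is limited). The gripper opens to 85 mm and grips with 20 to 120 N. Pads are 22 mm wide; open, the fingers measure 114 mm over their backs; the gripper's body (76 mm by 85 mm) begins 54 mm behind the grasp point. The pads swing forward as they close: fully open they stand 13 mm farther back than shut.
Start: joints at [-1.274, 0.241, 0.005, 1.335, 0, 1.571], TCP at [0.146, -0.478, 0.239] pointing down, gripper open.
Joint ranges: [-2.72, 2.72], [-1.05, 1.87], [-1.09, 1.28], [-1.99, 2.15], [-1.42, 1.44], [-3.14, 3.14]. Speed limits (rad/s): [2.79, 2.79, 3.14, 3.14, 3.14, 3.14].

INTERFACE

Orientations are given as a rotation vector (axis times angle).
In Python, from workcell import arm gives the robot as it stands. The module is installed in compiled form; this text tells all that it offers.
- The arm moves only by the tool jog_arm, never from a script. Its argument "steps" is a list of rows, each an object of numbers: "dx", "dy", "dz": the shift along the tool's x, y, z in cm; "spin": the turn about the tool's z in rad. A call has 1 to 20 rows; each row shifts and turns the commanded pose from where the row before left it, along the tool's axes as they then stand; what a row does not reach is not made up. A row lasts 1/10 s, in which the tool goes at most 50 mm and 8.59 degrees, less where a joint would pass 70% of its speed; a pose out of reach is approached as far as the arm can. A call is refused whole if a number of a shift passes 5 or a number of a turn 0.15, either way. A call with a gripper value outside its range is refused whole. "fingers" is the finger opening in cm, from 0 to 8.54, set as the call begins (left out, the last holds). The fingers move at their own pace and stop on an object; "newtons" is the grip in N (left out, the last holds). Time passes only in rows, so rows that do not move let the fingers close. It gives the time, the measured TCP pose, the force, the opening and the grip force at its end, in the units of the state.
- arm.get_state(): the state, without advancing time (a new reading comes with each control period).
- arm.capture(name): name is "scene" or "top"; returns (picture, depth): 480x640x3 uint8, red, green, blue; 480x640 float32, m along the optical axis (not along the pixel's ray), 0 where there is no reading.
- arm.camera_info(name): a dict with "intrinsics" (3x3 intrinsics, pixels), "rvec" (rotation vector, rad) and "tvec" (3), from world to camera coordinates, as OpenCV has them. Camera axes: x right, y down, z forward; pixel columns grow to the right and rows downward; lengths in m; the calibration is good to about 2 mm. A picture is of the moment at which its call begins. camera_info takes no time and is no camera call.
- arm.hand_in(): hands the job in; it is judged then, once.
The state is a dict: "t": time; "joint_positions": joint angles; "dq": joint speeds; "joint_efforts": joint torques, N m; "tool_pos": TCP position; "tcp_rot": TCP orientation; "contact_force": force on the tool from outside, world axes, zero at the start; "moment": the same for the moment, N m; "width": finger opening in m; "finger_force": force on a finger pad.
Only numpy, scipy, OpenCV 4.12 (cv2) and the standard library are available. Lean on these libraries where they do the work, as an engineer would, in place of code of your own. Each camera call takes 0.05 s, during which the arm holds its last target. There are 200 camera calls.

## Working session

There is one attempt and no reset: what is moved stays moved. The work goes in short steps, Python scripts to look and compute and a tool call to move; the robot and the scene stay as the last step left them, time stands still between calls to the robot, and variables do not carry over. Pictures are saved under pics/ and viewed, at most 10 in all, crops included, and the job is handed in when it is done.

Besides the shell and the picture viewer there is one more tool, called after "Emit:" as name(argument=value, ...) on one line, values as JSON. jog_arm: Moves the arm, as the interface text tells. Its arguments: {"type":"object","properties":{"steps":{"type":"array","items":{"type":"object","properties":{"dx":{"type":"number"},"dy":{"type":"number"},"dz":{"type":"number"},"spin":{"type":"number"}}}},"fingers":{"type":"number"},"newtons":{"type":"number"}},"required":["steps"]}

```bash
mkdir -p pics; cat > h.py <<'E'
import numpy as np, cv2
from workcell import arm
def cloud(name,d):
    c=arm.camera_info(name);K=np.array(c["intrinsics"]);R=cv2.Rodrigues(np.array(c["rvec"],float))[0];t=np.array(c["tvec"]).ravel()
    v,u=np.mgrid[:480,:640]
    P=np.stack([(u-K[0,2])/K[0,0]*d,(v-K[1,2])/K[1,1]*d,d],-1)
    W=(P-t)@R
    W[d<=0]=np.nan
    return W
E
python3 - <<'E'
from h import *
s=arm.get_state();print(s["t"],s["tool_pos"],s["tcp_rot"])
for n in("scene","top"):
    p,d=arm.capture(n);cv2.imwrite(f"pics/{n}0.png",p[:,:,::-1]);np.save(f"{n}0.npy",cloud(n,d))
E
```

```text
0.0 [ 0.14606736 -0.47756723  0.23842129] [-3.10505095e+00 -4.64246064e-01  4.73844042e-04]
```

View pics/scene0.png

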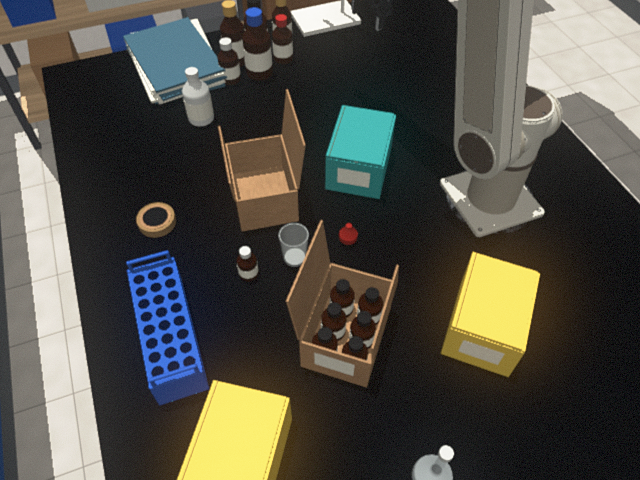

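View pics/top0.png

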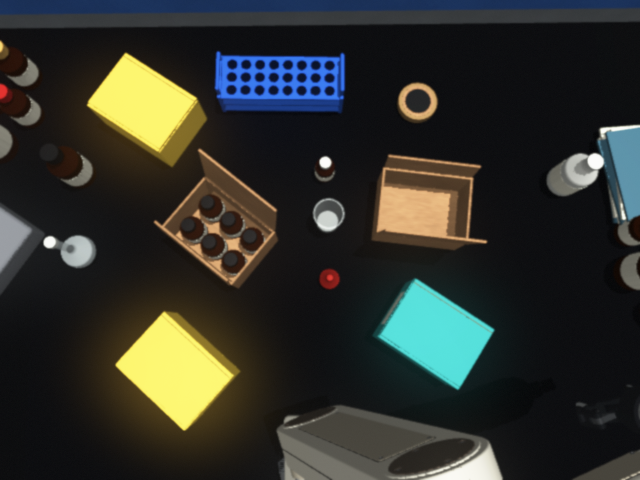

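Candidates for the carton in the top view: the brown one with six amber bottles at (222,230), the empty brown one at (425,205), yellow ones at (148,108) and (178,370), and the turquoise one at (435,333). I choose (222,230): its wide flap is at (238,188) and its narrow flap at (195,255). I'll fit its model and check the choice in a crop.

```bash
cat > fit.py <<'E'
from h import *
from scipy.optimize import least_squares
def boxd(P,c,h):
    q=np.abs(P-c)-h
    return np.linalg.norm(np.maximum(q,0),axis=1)+np.minimum(q.max(1),0)
def local(P,p):
    c,s=np.cos(p[2]),np.sin(p[2]);d=P[:,:2]-p[:2]
    return np.c_[d[:,0]*c+d[:,1]*s,-d[:,0]*s+d[:,1]*c,P[:,2]]
def flap(L,a,sgn,z0,w):
    y=-(L[:,1]*sgn-.07);z=L[:,2]-z0   # inward, up
    u=y*np.cos(a)+z*np.sin(a);v=-y*np.sin(a)+z*np.cos(a)
    return boxd(np.c_[L[:,0],u,v],[0,w/2,.002],[.093,w/2,.002])
def res(p,P):
    L=local(P,p);T=.002
    ds=[boxd(L,[0,s*(.07-T),.055],[.095,T,.055]) for s in(1,-1)]+[boxd(L,[s*(.095-T),0,.055],[T,.07,.055]) for s in(1,-1)]
    ds+=[flap(L,p[3],1,.110,.06),flap(L,p[4],-1,.114,.134)]
    return np.abs(np.min(ds,0)).clip(0,.03)
def pts(name,rgb,W,c,r=.2):
    hsv=cv2.cvtColor(rgb,cv2.COLOR_RGB2HSV)
    m=(np.hypot(W[...,0]-c[0],W[...,1]-c[1])<r)&(W[...,2]>.06)&(W[...,2]<.27)&(hsv[...,0]>4)&(hsv[...,0]<20)&(hsv[...,1]>60)&(hsv[...,2]>70)
    return W[m]
E
python3 - <<'E'
from fit import *
W={n:np.load(n+"0.npy") for n in("top","scene")}
I={n:cv2.imread(f"pics/{n}0.png")[:,:,::-1].copy() for n in W}
T=W["top"]
for u,v in[(222,230),(214,247),(276,205),(204,155),(158,222),(237,283),(425,215),(480,240),(325,160),(328,205),(148,108),(178,370),(78,250),(435,333)]:print(u,v,T[v,u].round(3))
c=np.nanmean(T[225:235,217:227],axis=(0,1))[:2]
P=np.vstack([pts(n,I[n],W[n],c) for n in W]);print(len(P),c)
best=None
for y in np.arange(0,6.28,.4):
    r=least_squares(res,[*c,y,1.55,1.6],args=(P,),loss="soft_l1",f_scale=.004,x_scale=[.01,.01,.1,.1,.1])
    if best is None or r.cost<best.cost:best=r
print(best.x.round(4),np.median(res(best.x,P)),(res(best.x,P)>.01).mean())
np.save("pose.npy",best.x)
cv2.imwrite("pics/crop.png",cv2.resize(I["top"][130:310,130:310][:,:,::-1],None,fx=3,fy=3))
E
```

```text
222 230 [0.493 0.222 0.064]
214 247 [0.452 0.234 0.093]
276 205 [0.56  0.109 0.   ]
204 155 [0.603 0.228 0.247]
158 222 [ 0.525  0.377 -0.   ]
237 283 [0.379 0.19  0.059]
425 215 [ 0.53  -0.23   0.005]
480 240 [ 0.434 -0.278  0.246]
325 160 [ 0.637 -0.002  0.092]
328 205 [ 0.547 -0.008  0.051]
148 108 [0.748 0.372 0.12 ]
178 370 [0.204 0.299 0.115]
78 250 [0.456 0.529 0.06 ]
435 333 [ 0.266 -0.215  0.116]
8570 [0.49810656 0.22660942]
[0.4844 0.2264 7.1594 1.4719 1.7002] 0.0007833137873108865 0.028588098016336057
```

View pics/crop.png

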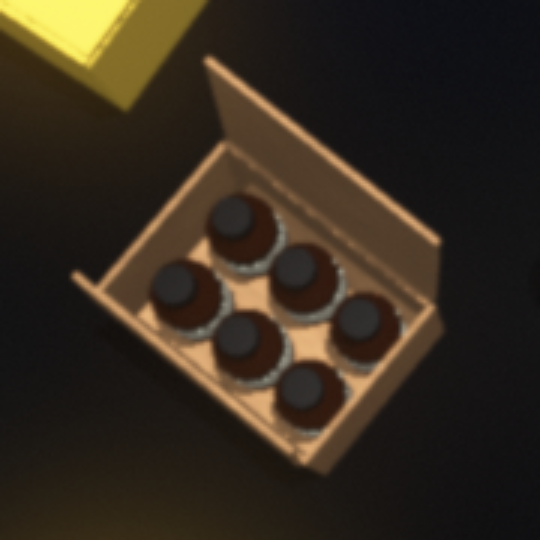

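The crop confirms it: this is the brown carton with six bottles. Its wide flap stands at upper right (crop 330,150) and its narrow flap at lower left (crop 190,370). The fit is good (median residual 0.8 mm): centre (0.484, 0.226), yaw 0.876, narrow flap 1.47, wide flap 1.70. I'll align the tool (x along carton +x, y along carton -y) and travel to outside the narrow flap.

Emit:
jog_arm(steps=[{"spin": -0.15,"dz": -0.7},{"spin": -0.15,"dz": -0.7},{"spin": -0.14,"dz": -0.6},{"spin": -0.14},{}], fingers=0)

```text
schema error: expected keys dx, dy, dz, spin
```

Emit:
jog_arm(steps=[{"dx": 2.0,"dy": -0.8},{"dx": 3.8,"dy": -1.6},{"dx": 3.8,"dy": -1.6},{"dx": 3.8,"dy": -1.6},{"dx": 3.8,"dy": -1.6},{"dx": 3.8,"dy": -1.6},{"dx": 3.8,"dy": -1.6},{"dx": 3.8,"dy": -1.6},{"dx": 3.8,"dy": -1.6},{"dx": 3.8,"dy": -1.6},{"dx": 3.8,"dy": -1.6},{"dx": 3.8,"dy": -1.6},{"dx": 3.8,"dy": -1.6},{"dx": 3.8,"dy": -1.6},{"dx": 3.8,"dy": -1.6},{"dx": 3.8,"dy": -1.6},{"dx": 3.8,"dy": -1.6},{"dx": 3.8,"dy": -1.6},{"dx": 3.8,"dy": -1.6},{}])

```text
schema error: expected keys dx, dy, dz, spin
```

```bash
cat > where.py <<'E'
from fit import *
p=np.load("pose.npy");s=arm.get_state();c=local(np.array([s["tool_pos"]]),p)[0]
R=cv2.Rodrigues(np.array(s["tcp_rot"]))[0]
ex=np.array([np.cos(p[2]),np.sin(p[2])])
print("t",s["t"],"carton mm",(c*1000).round(1),"spin err",np.arctan2(R[1,0],R[0,0])-(p[2]-2*np.pi),"tilt",R[2,2],"F",np.round(s["contact_force"],2),"w",s["width"],"j",np.round(s["joint_positions"],2))
E
python3 where.py
```

```text
t 0.1 carton mm [-757.4 -190.6  238.5] spin err -0.5794532970316694 tilt -0.9999982043769505 F [-0.06  0.66  0.02] w 0.08516779457989009 j [-1.27  0.24  0.    1.34  0.    1.57]
```

All four keys are required in every row.

Emit:
jog_arm(steps=[{"dx": 0,"dy": 0,"dz": -0.7,"spin": -0.145},{"dx": 0,"dy": 0,"dz": -0.7,"spin": -0.145},{"dx": 0,"dy": 0,"dz": -0.6,"spin": -0.145},{"dx": 0,"dy": 0,"dz": 0,"spin": -0.145},{"dx": 0,"dy": 0,"dz": 0,"spin": 0}], fingers=0)

```text
t: 0.6
tool_pos: [0.1462, -0.478, 0.259]
tcp_rot: [-2.844, -1.333, -0.0]
contact_force: [0.4, -0.4, 0.0]
width: 0.0122
finger_force: 0.0
```

Emit:
jog_arm(steps=[{"dx": 2,"dy": -0.8,"dz": 0,"spin": 0},{"dx": 3.8,"dy": -1.6,"dz": 0,"spin": 0},{"dx": 3.8,"dy": -1.6,"dz": 0,"spin": 0},{"dx": 3.8,"dy": -1.6,"dz": 0,"spin": 0},{"dx": 3.8,"dy": -1.6,"dz": 0,"spin": 0},{"dx": 3.8,"dy": -1.6,"dz": 0,"spin": 0},{"dx": 3.8,"dy": -1.6,"dz": 0,"spin": 0},{"dx": 3.8,"dy": -1.6,"dz": 0,"spin": 0},{"dx": 3.8,"dy": -1.6,"dz": 0,"spin": 0},{"dx": 3.8,"dy": -1.6,"dz": 0,"spin": 0},{"dx": 3.8,"dy": -1.6,"dz": 0,"spin": 0},{"dx": 3.8,"dy": -1.6,"dz": 0,"spin": 0},{"dx": 3.8,"dy": -1.6,"dz": 0,"spin": 0},{"dx": 3.8,"dy": -1.6,"dz": 0,"spin": 0},{"dx": 3.8,"dy": -1.6,"dz": 0,"spin": 0},{"dx": 3.8,"dy": -1.6,"dz": 0,"spin": 0},{"dx": 3.8,"dy": -1.6,"dz": 0,"spin": 0},{"dx": 3.8,"dy": -1.6,"dz": 0,"spin": 0},{"dx": 3.8,"dy": -1.6,"dz": 0,"spin": 0},{"dx": 0,"dy": 0,"dz": 0,"spin": 0}])

```text
t: 2.6
tool_pos: [0.3699, 0.2562, 0.2581]
tcp_rot: [-2.843, -1.335, 0.0]
contact_force: [-0.9, -0.5, -0.2]
width: 0.0002
finger_force: 0.0
```

```bash
python3 where.py
```

```text
t 2.6 carton mm [-50.3 107.1 258.1] spin err 0.0019310968318889676 tilt -0.9999995709296854 F [-0.86 -0.47 -0.23] w 0.00015351618016241016 j [ 0.61  0.13 -0.08  1.36  0.    2.87]
```

Emit:
jog_arm(steps=[{"dx": 2.5,"dy": -1.1,"dz": 0,"spin": 0},{"dx": 2.5,"dy": -1.1,"dz": 0,"spin": 0},{"dx": 0,"dy": 0,"dz": 2.5,"spin": 0},{"dx": 0,"dy": 0,"dz": 3,"spin": 0},{"dx": 0,"dy": 0,"dz": 3,"spin": 0},{"dx": 0,"dy": 0,"dz": 2,"spin": 0},{"dx": 0,"dy": 0,"dz": 0,"spin": 0}])

```text
t: 3.3
tool_pos: [0.3817, 0.3024, 0.1511]
tcp_rot: [2.845, 1.329, -0.012]
contact_force: [0.1, -1.0, 1.2]
width: -0.0
finger_force: 0.0
```

```bash
python3 where.py
```

```text
t 3.3 carton mm [ -7.3 127.6 151.1] spin err -0.0022484822483479494 tilt -0.9999688100804316 F [ 0.06 -1.05  1.23] w -1.4144399949917937e-05 j [ 0.67  0.28 -0.18  1.12 -0.    2.94]
```

Emit:
jog_arm(steps=[{"dx": 0,"dy": 1.5,"dz": 0,"spin": 0},{"dx": 0,"dy": 1.5,"dz": 0,"spin": 0},{"dx": 0,"dy": 1.1,"dz": 0,"spin": 0},{"dx": 0,"dy": 1.1,"dz": 0,"spin": 0},{"dx": 0,"dy": 1.1,"dz": 0,"spin": 0},{"dx": 0,"dy": 0.5,"dz": 0.35,"spin": 0},{"dx": 0,"dy": 0.5,"dz": 0.4,"spin": 0},{"dx": 0,"dy": 0.3,"dz": 0.5,"spin": 0},{"dx": 0,"dy": 0.3,"dz": 0.5,"spin": 0},{"dx": 0,"dy": 0.2,"dz": 0.6,"spin": 0},{"dx": 0,"dy": 0,"dz": 0,"spin": 0}])

```text
t: 4.4
tool_pos: [0.4459, 0.2527, 0.1297]
tcp_rot: [2.844, 1.333, -0.003]
contact_force: [-0.4, 0.1, -0.3]
width: -0.0001
finger_force: 0.0
```

```bash
python3 where.py
```

```text
t 4.4 carton mm [ -4.4  46.4 129.7] spin err 0.00048329878867447995 tilt -0.9999984748422723 F [-0.42  0.06 -0.35] w -9.621570102493232e-05 j [ 0.52  0.34 -0.15  1.08 -0.    2.78]
```

Emit:
jog_arm(steps=[{"dx": 0,"dy": 0.1,"dz": 0.3,"spin": 0},{"dx": 0,"dy": 0,"dz": 0.3,"spin": 0},{"dx": 0,"dy": 0,"dz": 0.2,"spin": 0},{"dx": 0,"dy": 0,"dz": 0,"spin": 0}])

```text
t: 4.8
tool_pos: [0.4468, 0.2524, 0.1224]
tcp_rot: [-2.844, -1.334, 0.001]
contact_force: [0.0, -0.6, 0.4]
width: 0.0002
finger_force: 0.0
```

```bash
python3 where.py; python3 - <<'E'
from h import *
p,d=arm.capture("scene");cv2.imwrite("pics/s1.png",p[150:430,200:560,::-1])
E
```

```text
t 4.8 carton mm [ -4.   45.6 122.4] spin err 0.0006441125942229231 tilt -0.9999997980333057 F [ 0.02 -0.63  0.36] w 0.0002119984094166684 j [ 0.51  0.35 -0.16  1.06  0.    2.78]
```

View pics/s1.png

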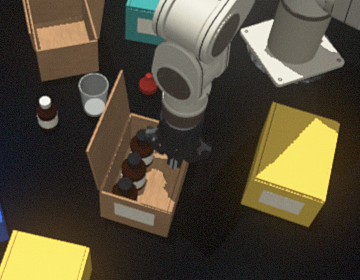

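The narrow flap now lies nearly flat under the fingers, at about (172,180) in the crop. I'll press down gently until there is contact force.

Emit:
jog_arm(steps=[{"dx": 0,"dy": 0,"dz": 0.15,"spin": 0},{"dx": 0,"dy": 0,"dz": 0.1,"spin": 0},{"dx": 0,"dy": 0,"dz": 0,"spin": 0}])

```text
t: 5.15
tool_pos: [0.4468, 0.2526, 0.122]
tcp_rot: [-2.844, -1.334, -0.001]
contact_force: [-3.4, -2.0, 11.4]
width: -0.0001
finger_force: 5.7
```

The narrow flap is flat, with 11 N of resistance at flap height. Next I'll lift over the wide flap and come down outside it.

Emit:
jog_arm(steps=[{"dx": 0,"dy": 0,"dz": -2,"spin": 0},{"dx": 0,"dy": 0,"dz": -3.5,"spin": 0},{"dx": 0,"dy": 0,"dz": -3.5,"spin": 0},{"dx": 0,"dy": 0,"dz": -3.5,"spin": 0},{"dx": 0,"dy": 0,"dz": -3.5,"spin": 0},{"dx": 0,"dy": 0,"dz": 0,"spin": 0},{"dx": 0,"dy": 2,"dz": 0,"spin": 0},{"dx": 0,"dy": 3,"dz": 0,"spin": 0},{"dx": 0,"dy": 3,"dz": 0,"spin": 0},{"dx": 0,"dy": 3,"dz": 0,"spin": 0},{"dx": 0,"dy": 3,"dz": 0,"spin": 0},{"dx": 0,"dy": 3,"dz": 0,"spin": 0},{"dx": 0,"dy": 3,"dz": 0,"spin": 0},{"dx": 0,"dy": 0,"dz": 0,"spin": 0},{"dx": 0,"dy": 0,"dz": 0,"spin": 0}])

```text
t: 6.65
tool_pos: [0.6006, 0.1242, 0.2788]
tcp_rot: [-2.844, -1.331, 0.004]
contact_force: [0.2, -0.1, 0.1]
width: -0.0003
finger_force: 0.0
```

```bash
python3 where.py
```

```text
t 6.65 carton mm [  -4.2 -154.7  278.8] spin err -0.0005554605899180665 tilt -0.9999964518491345 F [ 0.19 -0.11  0.09] w -0.00029021224201042427 j [0.2  0.47 0.44 1.54 0.   2.47]
```

```bash
python3 - <<'E'
from fit import *
p=np.load("pose.npy")
P=[]
for n in("scene","top"):
    I,d=arm.capture(n);P.append(pts(n,I,cloud(n,d),p[:2]))
P=np.vstack(P);L=local(P,p)
m=(np.abs(L[:,0])<.09)&(L[:,1]>.015)&(L[:,1]<.065);print("narrow z",np.percentile(L[m,2],[1,10,50,90,99]).round(4),m.sum())
m=(L[:,2]>.14);print("wide",np.percentile(L[m,1],[5,50,95]).round(3),m.sum())
E
```

```text
narrow z [0.1092 0.1113 0.1139 0.1163 0.1183] 3461
wide [-0.09  -0.082 -0.075] 1935
```

Emit:
jog_arm(steps=[{"dx": 0,"dy": 0,"dz": 2,"spin": 0},{"dx": 0,"dy": 0,"dz": 3,"spin": 0},{"dx": 0,"dy": 0,"dz": 2.5,"spin": 0},{"dx": 0,"dy": 0,"dz": 0,"spin": 0},{"dx": 0,"dy": -1,"dz": 0,"spin": 0},{"dx": 0,"dy": -1.5,"dz": 0,"spin": 0},{"dx": 0,"dy": -1.5,"dz": 0,"spin": 0},{"dx": 0,"dy": -1.2,"dz": 0,"spin": 0},{"dx": 0,"dy": 0,"dz": 0,"spin": 0}])

```text
t: 7.65
tool_pos: [0.5596, 0.1594, 0.2066]
tcp_rot: [-2.843, -1.337, -0.002]
contact_force: [0.1, -1.1, -0.6]
width: 0.0001
finger_force: 0.0
```

```bash
python3 where.py
```

```text
t 7.65 carton mm [  -3.3 -100.6  206.6] spin err 0.003171322517874997 tilt -0.9999990941604784 F [ 0.14 -1.09 -0.62] w 9.240147115067415e-05 j [0.28 0.42 0.17 1.32 0.   2.54]
```

The camera confirms the narrow flap is flat: its median height is 113.9 mm. Now I'll sweep the wide flap along its arc.

Emit:
jog_arm(steps=[{"dx": 0,"dy": -1.3,"dz": 0,"spin": 0},{"dx": 0,"dy": -1.3,"dz": 0,"spin": 0},{"dx": 0,"dy": -1.2,"dz": 0.3,"spin": 0},{"dx": 0,"dy": -1.2,"dz": 0.4,"spin": 0},{"dx": 0,"dy": -1.1,"dz": 0.6,"spin": 0},{"dx": 0,"dy": -1,"dz": 0.8,"spin": 0},{"dx": 0,"dy": -0.9,"dz": 0.9,"spin": 0},{"dx": 0,"dy": -0.8,"dz": 1,"spin": 0},{"dx": 0,"dy": -0.5,"dz": 1.1,"spin": 0},{"dx": 0,"dy": -0.5,"dz": 1.2,"spin": 0},{"dx": 0,"dy": -0.2,"dz": 0.8,"spin": 0},{"dx": 0,"dy": 0,"dz": 0,"spin": 0}])

```text
t: 8.85
tool_pos: [0.4827, 0.2213, 0.1324]
tcp_rot: [-2.844, -1.334, 0.006]
contact_force: [0.1, -0.5, -0.0]
width: 0.0001
finger_force: 0.0
```

```bash
python3 where.py
```

```text
t 8.85 carton mm [ -5.   -1.9 132.4] spin err 0.0008261561321534217 tilt -0.9999937354319101 F [ 0.07 -0.49 -0.03] w 7.7158851670602e-05 j [ 0.43  0.37 -0.1   1.1  -0.    2.69]
```

Emit:
jog_arm(steps=[{"dx": 0,"dy": -0.2,"dz": 0.3,"spin": 0},{"dx": 0,"dy": 0,"dz": 0.3,"spin": 0},{"dx": 0,"dy": 0,"dz": 0.15,"spin": 0},{"dx": 0,"dy": 0,"dz": 0,"spin": 0}])

```text
t: 9.25
tool_pos: [0.4826, 0.2229, 0.1268]
tcp_rot: [2.845, 1.333, 0.0]
contact_force: [0.1, 0.2, -0.5]
width: 0.0002
finger_force: 0.0
```

Emit:
jog_arm(steps=[{"dx": 0,"dy": 0,"dz": 0.1,"spin": 0},{"dx": 0,"dy": 0,"dz": 0.1,"spin": 0},{"dx": 0,"dy": 0,"dz": 0,"spin": 0}])

```text
t: 9.55
tool_pos: [0.4827, 0.223, 0.126]
tcp_rot: [2.844, 1.333, 0.002]
contact_force: [-1.7, -0.9, 7.0]
width: 0.0
finger_force: 3.1
```

It meets 7 N of resistance at the expected height. I'll retract, check and measure.

Emit:
jog_arm(steps=[{"dx": 0,"dy": 0,"dz": -1,"spin": 0},{"dx": 0,"dy": 0,"dz": -3,"spin": 0},{"dx": 0,"dy": 0,"dz": -3.5,"spin": 0},{"dx": 0,"dy": 0,"dz": -3.5,"spin": 0},{"dx": 0,"dy": 0,"dz": -2,"spin": 0},{"dx": -2,"dy": 0,"dz": 0,"spin": 0},{"dx": -3.5,"dy": 0,"dz": 0,"spin": 0},{"dx": -3.5,"dy": 0,"dz": 0,"spin": 0},{"dx": -3.5,"dy": 0,"dz": 0,"spin": 0},{"dx": -3.5,"dy": 0,"dz": 0,"spin": 0},{"dx": -3,"dy": 0,"dz": 0,"spin": 0},{"dx": 0,"dy": 0,"dz": 0,"spin": 0},{"dx": 0,"dy": 0,"dz": 0,"spin": 0}])

```text
t: 10.85
tool_pos: [0.3613, 0.0768, 0.2556]
tcp_rot: [2.845, 1.332, 0.004]
contact_force: [0.9, 0.2, -1.0]
width: -0.0003
finger_force: 0.0
```

```bash
python3 - <<'E'
from fit import *
p=np.load("pose.npy")
for n in("scene","top"):
    I,d=arm.capture(n);cv2.imwrite(f"pics/{n}2.png",I[:,:,::-1]);L=local(pts(n,I,cloud(n,d),p[:2]),p)
    m=np.abs(L[:,0])<.09
    for a,b in((-.06,-.02),(-.02,.02),(.02,.06)):
        k=m&(L[:,1]>a)&(L[:,1]<b)&(L[:,2]>.09);print(n,a,np.percentile(L[k,2],[2,50,98]).round(4),k.sum())
print(arm.get_state()["t"])
E
```

```text
scene -0.06 [0.1142 0.1178 0.1217] 1641
scene -0.02 [0.1141 0.118  0.1217] 1663
scene 0.02 [0.1141 0.1179 0.1217] 1705
top -0.06 [0.1134 0.1179 0.1223] 985
top -0.02 [0.1134 0.1178 0.122 ] 958
top 0.02 [0.1132 0.1176 0.1224] 1384
10.95
```

View pics/scene2.png

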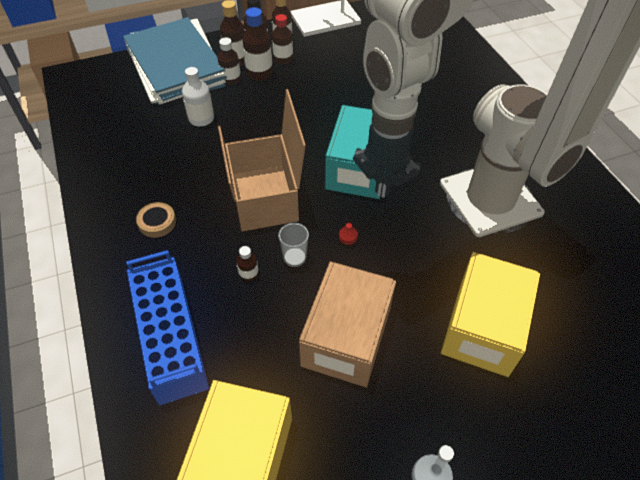

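The carton at (348,320) is closed and flat at 118 mm. The empty carton at (262,175) and everything else are where they were, and the arm is clear.

```bash
python3 -c "
from workcell import arm
print(arm.hand_in())"
```

```text
the job is handed in; nothing more can be done
None
```

I closed the full carton, folding the narrow flap flat first (113.9 mm measured) and then the wide flap flat over it (118 mm measured); the empty carton was not moved, and I handed the job in at about 11 s.

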